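Make up two supper kits

ROBOT

A 6-joint arm with a two-finger parallel gripper is mounted at the origin on a cart in front of the work surface, level with it; the furniture and walls round the work are solid. World frame = base frame: x ahead of the robot, y to its left, z up, the work surface at z = 0. Lengths are in m, angles in rad, forces in N, time in s.
With the tool pointing down it reaches from about 0.375 to 0.825 m from the base axis. Payload 5.5 kg.
Tool frame: the origin (TCP) lies midway between the tips of the shut fingers; the grasp point (between the pads) lies 19 mm behind it (arm.pinch_z is the z of the grasp point in the tool frame, in m); z points along the fingers, y is the line along which they close (so a half turn about z gives the same grasp; the last joint's range is limited). The gripper opens to 85 mm and grips with 20 to 120 N. Pads are 22 mm wide; open, the fingers measure 114 mm over their backs; the gripper's body (76 mm by 85 mm) begins 54 mm behind the grasp point. The pads swing forward as they close: fully open they stand 13 mm farther back than shut.
Start: joints at [1.251, 0.314, -0.047, 1.21, 0, 1.571], TCP at [0.189, 0.57, 0.231] pointing down, gripper open.
Joint ranges: [-2.67, 2.67], [-0.69, 1.73], [-1.03, 1.25], [-2.08, 2.16], [-1.42, 1.45], [-3.14, 3.14]. Speed limits (rad/s): [2.39, 2.39, 3.01, 3.14, 3.14, 3.14].

INTERFACE

Orientations are given as a rotation vector (axis times angle).
In Python, from workcell import arm gives the robot as it stands. The module is installed in compiled form; this text tells all that it offers.
- The arm moves only by the shell command python3 -m inch 'ROWS' [FORCE]. ROWS is JSON, a list that holds one entry, the list of rows, each a list of 5 numbers: the shift along the tool's x, y, z in mm, then the turn about the tool's z in rad, then the closure, from -1 (fully open) to 1 (shut). In form: [[[dx, dy, dz, roll, fingers], ...]]. A call has 1 to 12 rows; each row is the pose to reach, as a shift and turn from the pose commanded when the call began, along the tool's axes at that moment; what a row does not reach only later rows make up. A row lasts 1/8 s, in which the tool goes at most 62.5 mm and 10.7 degrees, less where a joint would pass 70% of its speed; a pose out of reach is approached as far as the arm can. A call with a gripper value outside its range is refused whole. The fingers move at their own pace and stop on an object; FORCE is the grip in N (left out, the last holds). Time passes only in rows, so rows that repeat a pose let the fingers close. It gives the time, the measured TCP pose, the force, the opening and the grip force at its end, in the units of the state.
- arm.observe(): the state, without advancing time (a new reading comes with each control period).
- arm.capture(name): name is "side" or "top"; returns (picture, depth): 420x560x3 uint8, blue, green, red; 420x560 float32, m along the optical axis (not along the pixel's ray), 0 where there is no reading.
- arm.camera_model(name): a dict with "K" (3x3 intrinsics, pixels), "position" and "rotation" of the camera in the world. Camera axes: x right, y up, looking along -z (the intrinsics and any distortion apply to the point x, -y, -z); pixel columns grow to the right and rows downward; lengths in m; the calibration is good to about 2 mm. A picture is of the moment at which its call begins. camera_model takes no time and is no camera call.
- arm.hand_in(): hands the job in; it is judged then, once.
Trained networks look in the newest picture that a camera, given by its name, has taken for a name from the list of things; names that differ only in an ending like _2 or _b are one class to them, and where a whole thing is asked for, a point or a joint stands for the part that bears it (a point fixed in the world has none). Each returns a list of dicts, best first, with "score" (0 to 1); they miss things now and then, are a little off and sometimes report something else, mostly with a low value. They report only what shows in the picture. A call takes as long as a camera call. They do not tell look-alikes from the thing itself.
- arm.find_in(label, camera): "point" ([column, row] in pixels, amid what is visible of it).
- arm.tip_of(label, camera): "point" ([column, row] in pixels: a listed point, or the origin of a listed thing).
The state is a dict: "clock": time; "q": joint angles; "dq": joint speeds; "effort": joint torques, N m; "ee_pos": TCP position; "eef_rot": TCP orientation; "contact_force": force on the tool from outside, world axes, zero at the start; "wrist_torque": the same for the moment, N m; "finger_gap": finger opening in m; "finger_force": force on a finger pad.
Only numpy, scipy, OpenCV 4.12 (cv2) and the standard library are available. Lean on these libraries where they do the work, as an engineer would, in place of code of your own. Each camera call takes 0.05 s, during which the arm holds its last target. There are 200 camera calls.

TASK

Make up the two supper kits from the row of stock along the front of the worktop: the fish kit on the blue tray gets the lemon and the salt shaker, the roast kit on the terracotta-brown tray gets the garlic bulb and the spice jar with the red lid. Set the lemon and the garlic in the big wells and the shaker and the jar upright in the small wells, garlic root down and lemon on the side it lies on now; leave the spice jar with the gold lid and the mug where they stand.

Things in the scene. Friction and masses are not known exactly. Their poses are not given: they have to be found in the camera images.
- lemon: yellow lemon lying on its side, 71 mm long (its x axis, which points within 0.6 rad of the world x axis at the start), 53 mm wide, 51 mm high, 85 g. Origin under its middle, at the level of its underside; z up. It can roll if pushed.
- garlic: pale pink garlic bulb standing root down, 60 mm across, 59 mm high to its pointed tip, widest about 25 mm up. Origin at the centre of its underside, z up.
- shaker: salt shaker in the front row of stock, clear glass with a grey domed metal top, round, 44 mm across, 90 mm high; glass up to 66 mm, the dome above it 34 mm across. Origin at the centre of its underside, z up.
- jar_red: squarish-round spice jar with a red lid, in the front row of stock, 47 mm across, 97 mm high (lid 45 mm across, from 76 mm up). Origin at the centre of its underside, z up.
- jar_gold: slimmer spice jar with a gold-yellow lid, in the front row of stock, 42 mm across, 96 mm high. Not wanted in either kit. Origin at the centre of its underside, z up.
- tray_blue: blue tray, 100 x 200 x 14 mm with two round flat-bottomed wells lined with tan cork, both 8 mm deep (well floor 6 mm above the worktop). It stays fixed where it stands. Origin at the centre of its underside, z up, y along its length: the big well (84 mm across) is centred at y = -46 mm, x = 0, the small well (60 mm across) at y = +52 mm, x = 0.
- tray_red: terracotta (red-brown) tray, 100 x 200 x 14 mm with two round flat-bottomed wells lined with tan cork, both 8 mm deep (well floor 6 mm above the worktop). It stays fixed where it stands. Origin at the centre of its underside, z up, y along its length: the big well (84 mm across) is centred at y = -46 mm, x = 0, the small well (60 mm across) at y = +52 mm, x = 0.
- mug: white mug, green inside, 80 mm across, 91 mm high, with a handle; it stands behind the trays. Origin at its underside, z up. Not wanted in either kit.
Things that resemble listed ones, but are neither listed nor needed, are in the scene too. What is shaped like the jar_red but green or purple is not meant.

How it is judged:
At the end, for the whole second after the job is handed in: Lemon and shaker in the blue tray's big and small well, garlic and red-lidded jar in the terracotta tray's: within 15 mm (big) or 12 mm (small) of the well's centre along each tray axis, down on its floor (6 mm), upright (0.12 rad; not the lemon), at rest; gold-lidded jar and mug within 25 mm (x of lemon in the frame of tray_blue between -0.015 and 0.015 m and y of lemon in the frame of tray_blue between -0.061 and -0.031 m and z of lemon in the frame of tray_blue between 0 and 0.012 m and linear speed of each of lemon, shaker, garlic, jar_red below 0.02 m/s and angular speed of each of lemon, shaker, garlic, jar_red below 0.3 rad/s and x of shaker in the frame of tray_blue between -0.012 and 0.012 m and y of shaker in the frame of tray_blue between 0.04 and 0.064 m and z of shaker in the frame of tray_blue between 0 and 0.012 m and angle between each of shaker, garlic, jar_red's own z axis and vertical below 0.12 rad and x of garlic in the frame of tray_red between -0.015 and 0.015 m and y of garlic in the frame of tray_red between -0.061 and -0.031 m and z of garlic in the frame of tray_red between 0 and 0.012 m and x of jar_red in the frame of tray_red between -0.012 and 0.012 m and y of jar_red in the frame of tray_red between 0.04 and 0.064 m and z of jar_red in the frame of tray_red between 0 and 0.012 m and distance of each of jar_gold, mug from where it was at the start of the episode below 0.025 m); the robot touches nothing.
It fails at once if the gold-lidded jar was moved more than 25 mm or knocked over (distance of jar_gold from where it was at the start of the episode above 0.025 m or angle between jar_gold's own z axis and vertical above 0.3 rad).
It fails at once if the mug was moved more than 25 mm or knocked over (distance of mug from where it was at the start of the episode above 0.025 m or angle between mug's own z axis and vertical above 0.3 rad).
It also fails if it takes over 128 s, if anything falls off the work surface, if the arm or the gripper's body presses on something with over 40 N, if the wrist force passes 120 N, or if a joint passes its speed limit or range.

## Working session

There is one attempt and no reset: what is moved stays moved. The work goes in short steps, Python scripts to look and compute and a shell command to move; the robot and the scene stay as the last step left them, time stands still between calls to the robot, and variables do not carry over. Pictures are saved under pics/ and viewed, at most 14 in all, crops included, and the job is handed in when it is done.

```bash
mkdir -p pics; cat > h.py <<'E'
import numpy as np, cv2
from workcell import arm
def world(cam,uv,depth,r=2):
    m=arm.camera_model(cam);K=np.array(m['K']);u,v=uv
    p=depth[int(v)-r:int(v)+r+1,int(u)-r:int(u)+r+1];p=p[p>0];d=np.median(p)
    c=np.array([(u-K[0,2])/K[0,0]*d,-(v-K[1,2])/K[1,1]*d,-d])
    return np.array(m['position'])+np.array(m['rotation'])@c
E
python3 - <<'E'
from h import *
print(arm.camera_model('top'),arm.camera_model('side'))
s=arm.observe();print(s['ee_pos'],s['eef_rot'],s['finger_gap'],s['clock'])
ims=[]
for c in('top','side'):
    im,d=arm.capture(c);cv2.imwrite(f'pics/{c}0.png',im);np.save(f'{c}.npy',d)
    for l in ['lemon','garlic','shaker','jar_red','jar_gold','tray_blue','tray_red','mug']:
        for f in(arm.find_in,arm.tip_of):
            for r in f(l,c)[:3]:
                try: print(c,f.__name__,l,np.round(r['point']),round(r['score'],2),np.round(world(c,r['point'],d),3))
                except Exception as e: print(c,l,r,e)
E
```

```text
{'K': array([[489.31039925,   0.        , 279.30337437],
       [  0.        , 489.31039925, 210.3940398 ],
       [  0.        ,   0.        ,   1.        ]]), 'position': array([0.40773844, 0.0318191 , 1.32892044]), 'rotation': array([ 0.0808042 , -0.07957028, -1.57955829])} {'K': array([[430.23556883,   0.        , 281.58902256],
       [  0.        , 430.23556883, 204.86457589],
       [  0.        ,   0.        ,   1.        ]]), 'position': array([0.29058795, 0.52401581, 0.89767183]), 'rotation': array([ 0.16099732, -0.73198019, -2.62191365])}
[0.18843354 0.56904086 0.23042741] [-5.00182252e-01 -3.10121300e+00  2.63550524e-03] 0.0854360846164858 0.0
top call lemon [403. 266.] 0.92 [2.452 2.076 3.373]
top call lemon [401. 267.] 0.81 [2.454 2.078 3.375]
top call lemon [282. 151.] 0.31 [2.514 2.138 3.435]
top call garlic [294. 247.] 0.81 [2.429 2.053 3.35 ]
top call garlic [291. 249.] 0.73 [2.436 2.06  3.357]
top call shaker [343. 248.] 0.69 [2.385 2.01  3.307]
top call shaker [339. 251.] 0.75 [2.407 2.031 3.328]
top call jar_red [147. 272.] 0.97 [2.322 1.946 3.243]
top call jar_r
[... 1186 characters left out ...]
296. 252.] 0.76 [2.672 2.905 3.279]
side call jar_red [322. 288.] 0.61 [2.617 2.85  3.224]
side call jar_red [320. 297.] 0.76 [2.667 2.9   3.274]
side call jar_red [276. 179.] 0.76 [3.005 3.238 3.612]
side call jar_red [292. 262.] 0.72 [2.782 3.016 3.389]
side call jar_gold [287. 322.] 0.58 [2.561 2.794 3.168]
side call jar_gold [290. 328.] 0.64 [2.615 2.848 3.222]
side call jar_gold [226. 264.] 0.34 [2.867 3.101 3.475]
side call tray_blue [305. 131.] 0.55 [3.195 3.428 3.802]
side call tray_blue [305. 132.] 0.56 [3.195 3.428 3.802]
side call tray_red [224. 264.] 0.66 [2.867 3.1   3.474]
side call tray_red [226. 264.] 0.71 [2.873 3.106 3.48 ]
side call mug [212. 174.] 0.59 [2.961 3.194 3.568]
```

View pics/top0.png

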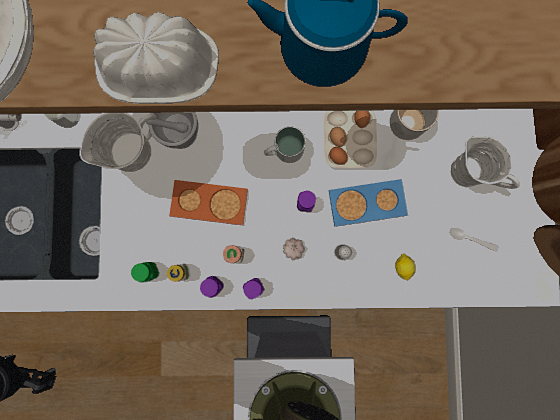

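View pics/side0.png

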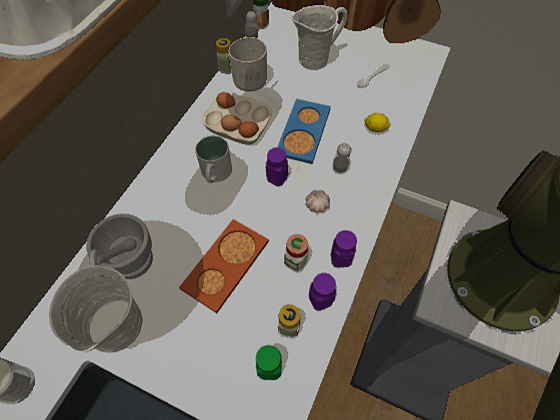

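Both views agree. Red-lid candidates are top (233,254), (212,286), (254,288), (306,202) and (145,272). Only (233,254), side (296,245), is red; the others are purple or green. The gold lid is at (178,272), and the shaker is the front-row one at (343,252). I'll confirm with a crop and compute positions from depth.

```bash
cat > h.py <<'E'
import numpy as np, cv2
from workcell import arm
def cloud(cam,d):
    m=arm.camera_model(cam);K=np.array(m['K']);R=cv2.Rodrigues(np.array(m['rotation'],float))[0]
    v,u=np.mgrid[:d.shape[0],:d.shape[1]]
    c=np.stack([(u-K[0,2])/K[0,0]*d,-(v-K[1,2])/K[1,1]*d,-d],-1)
    P=c@R.T+np.array(m['position']);P[d<=0]=np.nan
    return P
E
python3 - <<'E'
from h import *
T=np.load('top.npy');S=np.load('side.npy')
PT,PS=cloud('top',T),cloud('side',S)
it=cv2.imread('pics/top0.png');si=cv2.imread('pics/side0.png')
print('table z',np.nanmedian(PT[230:240,150:400,2]),np.nanmedian(PS[180:220,340:350,2]))
def st(n,P,u,v,r,zlo,zhi=.2):
    Q=P[v-r:v+r,u-r:u+r].reshape(-1,3);Q=Q[(Q[:,2]>zlo)&(Q[:,2]<zhi)]
    if len(Q)<3: print(n,'none');return
    rc=cv2.minAreaRect(Q[:,:2].astype(np.float32)*1000)
    lo,hi=np.percentile(Q,[2,98],0);print(n,len(Q),'mid',np.round((lo+hi)/2,4),'mean',np.round(Q.mean(0),4),'ext',np.round(hi-lo,3),'zmax',round(Q[:,2].max(),3),'rect',np.round(rc[0]),np.round(rc[1]),round(rc[2]))
for n,t,s,z in [('lemon',(405,267),(376,122),.012),('garlic',(294,248),(318,200),.012),('shaker',(343,252),(343,152),.07),('jar_red',(233,254),(296,246),.08),('jar_gold',(178,272),(289,317),.08),('purpL',(212,286),(322,287),.08),('purpR',(254,288),(344,242),.08),('purpMid',(306,202),(277,160),.08),('mug',(288,144),(212,155),.05)]:
    st(n+' T',PT,*t,18,z);st(n+' S',PS,*s,22,z)
# wells: cork colour blobs, trays: color blobs
for c,P,im,R in(('top',PT,it,(160,240,160,420)),('side',PS,si,(90,320,170,340))):
    hsv=cv2.cvtColor(im,cv2.COLOR_BGR2HSV)
    m=cv2.inRange(hsv,(8,70,110),(20,180,255));k=np.zeros_like(m);k[R[0]:R[1],R[2]:R[3]]=m[R[0]:R[1],R[2]:R[3]]
    k=cv2.morphologyEx(k,cv2.MORPH_CLOSE,np.ones((3,3)))
    n,l,stt,ce=cv2.connectedComponentsWithStats(k)
    for i in range(1,n):
        if stt[i,4]>60:
            q=P[l==i];q=q[~np.isnan(q[:,0])];lo,hi=np.percentile(q,[2,98],0);print(c,'well',ce[i].round(),stt[i,4],'mid',((lo+hi)/2).round(4),(hi-lo).round(3))
a=cv2.resize(it[185:310,120:420],(800,333),interpolation=cv2.INTER_CUBIC);b=cv2.resize(si[130:350,240:400],(194,267))
cv2.imwrite('pics/crop.png',a)
E
```

```text
table z 0.0012391525817301297 0.0003878950343590426
lemon T 394 mid [ 0.3886 -0.2964  0.0403] mean [ 0.3881 -0.2943  0.0432] ext [0.06  0.045 0.029] zmax 0.058 rect [ 387. -297.] [56. 54.] 46
lemon S 379 mid [ 0.3879 -0.2917  0.0348] mean [ 0.387  -0.2867  0.0382] ext [0.06  0.039 0.036] zmax 0.055 rect [ 389. -294.] [53. 54.] 52
garlic T 349 mid [ 0.4388 -0.0042  0.0407] mean [ 0.4388 -0.0037  0.0404] ext [0.05  0.05  0.027] zmax 0.065 rect [439.  -4.] [57. 55.] 68
garlic S 427 mid [0.4389 0.0014 0.0366] mean [0.4374 0.0048 0.0373] ext [0.051 0.045 0.035] zmax 0.061 rect [440.   1.] [51. 56.] 79
shaker T 145 mid [ 0.4274 -0.1333  0.0837] mean [ 0.4277 -0.1325  0.0857] ext [0.03  0.031 0.018] zmax 0.094 rect [ 427. -133.] [33. 30.] 88
shaker S 156 mid [ 0.4274 -0.1292  0.0813] mean [ 0.4268 -0.1275  0.0835] ext [0.03  0.026 0.019] zmax 0.093 rect [ 427. -130.] [32. 29.] 19
jar_red T 264 mid [0.4252 0.1528 0.0964] mean [0.4257 0.1525 0.0979] ext [0.04  0.042 0.013] zmax 0.105 rect [426. 153.] [44. 43.] 89
jar_red S 410 mid [0.4253 0.1556 0.0912] mean [0.4254 0.1574 0.0958] ext [0.041 
[... 1437 characters left out ...]
 0.0117] [0.094 0.189 0.017]
top well [351. 205.] 679 mid [ 0.5557 -0.162   0.008 ] [0.071 0.072 0.011]
top well [386. 200.] 334 mid [ 0.5695 -0.2587  0.0085] [0.051 0.051 0.012]
side well [222.  97.] 83 mid [ 0.7977 -0.1876  0.048 ] [0.028 0.026 0.018]
side well [308. 115.] 226 mid [ 0.5699 -0.2601  0.0072] [0.049 0.049 0.007]
side well [238. 124.] 328 mid [ 0.7132 -0.1229  0.0475] [0.084 0.033 0.018]
side well [299. 142.] 543 mid [ 0.5559 -0.1625  0.0079] [0.071 0.072 0.008]
side well [237. 248.] 910 mid [0.5615 0.1804 0.008 ] [0.073 0.074 0.009]
side well [297. 244.] 217 mid [0.4262 0.1548 0.0972] [0.039 0.039 0.006]
side well [212. 282.] 496 mid [0.5737 0.277  0.009 ] [0.051 0.052 0.011]
```

View pics/crop.png

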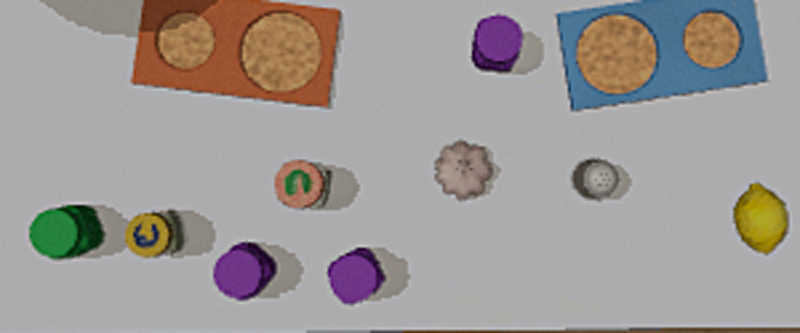

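The crop confirms it: the red-lidded jar is at crop (300,185), the gold lid at (150,235), the shaker at (597,179) and the garlic at (464,170). The lemon's long axis is close to world x. Next I'll get the lemon's centre and axis, plus the tool axes.

```bash
cat >> h.py <<'E'
def tool():
    s=arm.observe();return np.array(s['ee_pos']),cv2.Rodrigues(np.array(s['eef_rot'],float))[0],s
def ray(cam,uv,z):
    m=arm.camera_model(cam);K=np.array(m['K']);R=cv2.Rodrigues(np.array(m['rotation'],float))[0]
    d=R@np.array([(uv[0]-K[0,2])/K[0,0],-(uv[1]-K[1,2])/K[1,1],-1]);p=np.array(m['position']);return p+d*(z-p[2])/d[2]
def delta(t):
    p,R,s=tool();print('clock',round(s['clock'],2),'pos',(p*1000).round(1),'xaxis yaw',round(np.arctan2(R[1,0],R[0,0]),3),'tilt',R[2].round(3),'gap',round(s['finger_gap'],4),'force',np.round(s['contact_force'],1),'q6',np.round(s['q'][5],2))
    print('shift mm',(R.T@(np.array(t)-p)*1000).round(1))
E
python3 - <<'E'
from h import *
print('pinch',arm.pinch_z)
for c in('top','side'):
    h=cv2.cvtColor(cv2.imread(f'pics/{c}0.png'),cv2.COLOR_BGR2HSV)
    m=cv2.inRange(h,(22,150,60),(35,255,255));n,l,st,ce=cv2.connectedComponentsWithStats(m)
    for i in range(1,n):
        if st[i,4]>200:
            pts=np.argwhere(l==i)[:,::-1];P=np.array([ray(c,q,.0255)[:2] for q in pts]);C=P.mean(0);w,V=np.linalg.eigh(np.cov(P.T));a=V[:,1]*np.sign(V[0,1]);print(c,ce[i].round(),C.round(4),'yaw',np.arctan2(a[1],a[0]).round(3),4*np.sqrt(w))
delta([.388,-.295,.15])
E
```

```text
pinch -0.0187
top [405. 267.] [ 0.3882 -0.2982] yaw 0.146 [0.05065944 0.06399873]
side [377. 122.] [ 0.3875 -0.2983] yaw 1.34 [0.06360353 0.06723241]
side [289. 316.] [0.3865 0.2795] yaw -0.958 [0.04764652 0.05190763]
clock 1.7 pos [188.6 569.6 231.3] xaxis yaw 2.822 tilt [-0. -0. -1.] gap 0.0856 force [ 0.5 -1.1  0.9] q6 1.57
shift mm [-461.1 -758.1   81.3]
```

```bash
python3 -m inch '[[[-396,-364,30,-0.466,-1],[-396,-364,30,-0.466,-1],[-396,-364,30,-0.466,-1],[-396,-364,30,-0.466,-1],[-396,-364,30,-0.466,-1],[-396,-364,30,-0.466,-1],[-396,-364,30,-0.466,-1],[-396,-364,30,-0.466,-1],[-396,-364,30,-0.466,-1],[-396,-364,50,-0.466,-1],[-396,-364,50,-0.466,-1]]]' 40
python3 -c "
from h import *
delta([.388,-.298,.12])"
```

```text
clock: 3.08
ee_pos: [0.4491, 0.0988, 0.1803]
eef_rot: [0.227, -3.131, 0.0]
contact_force: [0.3, 0.9, 0.2]
finger_gap: 0.085
finger_force: 0.0
clock 3.08 pos [449.1  98.8 180.3] xaxis yaw -2.997 tilt [ 0.003 -0.    -1.   ] gap 0.085 force [0.3 0.9 0.2] q6 0.07
shift mm [ 117.6 -383.8   60.6]
```

```bash
python3 -m inch '[[[118,-384,30,0,-1],[118,-384,30,0,-1],[118,-384,30,0,-1],[118,-384,30,0,-1],[118,-384,30,0,-1],[118,-384,30,0,-1],[118,-384,30,0,-1],[118,-384,30,0,-1],[118,-384,60,0,-1],[118,-384,80,0,-1],[118,-384,80,0,-1]]]'
python3 - <<'E'
from h import *
delta([.388,-.298,.005])
a,_=arm.capture('top');b,_=arm.capture('side')
cv2.imwrite('pics/l1.png',np.hstack([cv2.resize(a[200:340,330:480],(400,373)),cv2.resize(b[60:200,300:450],(400,373))]))
E
```

```text
clock: 4.45
ee_pos: [0.3888, -0.2953, 0.1006]
eef_rot: [0.233, -3.131, -0.003]
contact_force: [0.2, 0.6, -0.8]
finger_gap: 0.0855
finger_force: 0.0
clock 4.45 pos [ 388.8 -295.3  100.6] xaxis yaw -2.993 tilt [ 0.002  0.002 -1.   ] gap 0.0855 force [ 0.2  0.6 -0.8] q6 -0.8
shift mm [ 1.  -2.7 95.6]
```

View pics/l1.png

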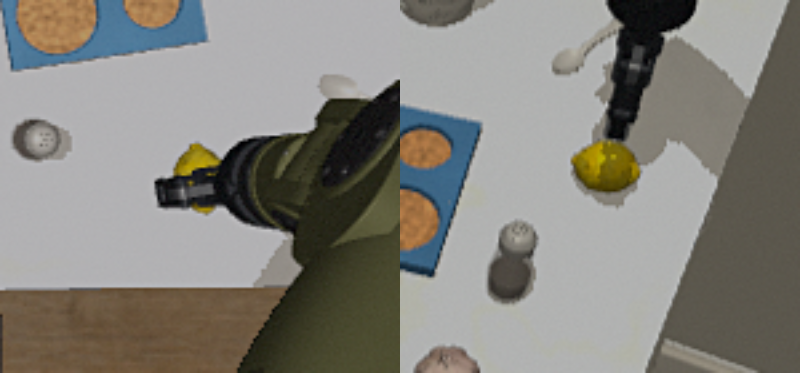

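The gripper is straight above the lemon, with the left finger over its left flank in the crop at (170,190). I'll descend and close.

```bash
python3 -m inch '[[[1,-2,60,0,-1],[1,-2,60,0,-1],[1,-2,85,0,-1],[1,-2,95,0,-1],[1,-2,95,0,-1],[1,-2,95,0,1],[1,-2,95,0,1],[1,-2,95,0,1],[1,-2,95,0,1],[1,-2,95,0,1],[1,-2,95,0,1],[1,-2,95,0,1]]]' 40
python3 -c "
from h import *
delta([.5558,-.1622,.12])"
```

```text
clock: 6.05
ee_pos: [0.3893, -0.3002, 0.0077]
eef_rot: [-0.229, 3.132, -0.002]
contact_force: [-1.3, 0.7, 9.6]
finger_gap: 0.0496
finger_force: 39.8
clock 6.05 pos [ 389.3 -300.2    7.7] xaxis yaw -2.995 tilt [-0.001 -0.001 -1.   ] gap 0.0496 force [-1.3  0.7  9.6] q6 -0.8
shift mm [-185.   112.1 -112.2]
```

```bash
python3 -m inch '[[[0,0,-50,0,1],[0,0,-80,0,1],[-185,112,-80,0,1],[-185,112,-80,0,1],[-185,112,-80,0,1],[-185,112,-80,0,1],[-185,112,-80,0,1],[-185,112,-80,0,1],[-185,112,-80,0,1]]]'
python3 - <<'E'
from h import *
delta([.5558,-.1622,.015])
b,d=arm.capture('side');cv2.imwrite('pics/l2.png',cv2.resize(b[50:200,230:400],(680,600)))
E
```

```text
clock: 7.18
ee_pos: [0.5543, -0.1627, 0.0863]
eef_rot: [0.227, -3.133, 0.0]
contact_force: [-0.3, 0.5, -1.3]
finger_gap: 0.0499
finger_force: 41.9
clock 7.17 pos [ 554.3 -162.7   86.3] xaxis yaw -2.997 tilt [ 0.001  0.    -1.   ] gap 0.0499 force [-0.3  0.5 -1.3] q6 -0.43
shift mm [-1.6  0.3 71.3]
```

View pics/l2.png

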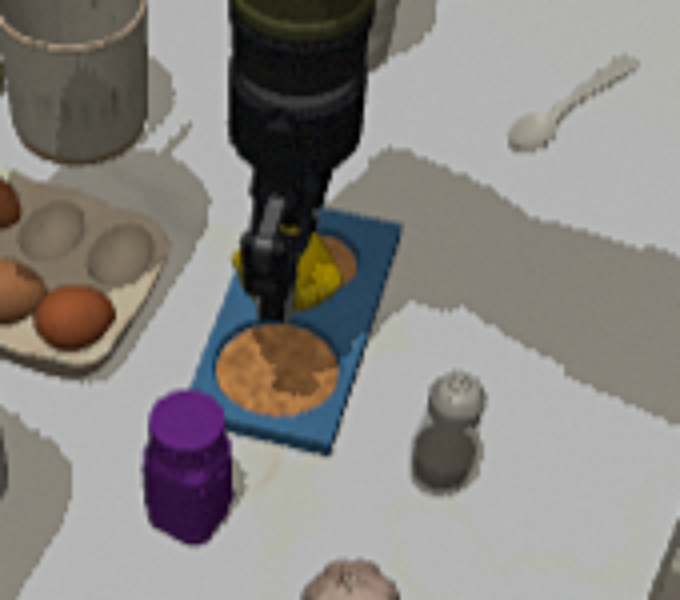

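The lemon is held level between the fingers at crop (290,265), above the big well. I'll lower it, open and retreat.

```bash
python3 -m inch '[[[-1,0,40,0,1],[-1,0,60,0,1],[-1,0,71,0,1],[-1,0,71,0,1],[-1,0,71,0,1]]]'
python3 -c "
from h import *
delta([.5558,-.1622,.0138])"
```

```text
clock: 7.85
ee_pos: [0.5568, -0.1622, 0.0161]
eef_rot: [-0.229, 3.132, -0.001]
contact_force: [0.5, 0.1, -0.3]
finger_gap: 0.0498
finger_force: 41.9
clock 7.85 pos [ 556.8 -162.2   16.1] xaxis yaw -2.996 tilt [-0.001 -0.    -1.   ] gap 0.0498 force [ 0.5  0.1 -0.3] q6 -0.43
shift mm [1.  0.1 2.3]
```

```bash
python3 -m inch '[[[1,0,2,0,1],[1,0,3,0,1],[1,0,3,0,-0.3],[1,0,3,0,-0.5],[1,0,3,0,-0.7],[1,0,2,0,-1],[1,0,0,0,-1],[1,0,-40,0,-1],[1,0,-100,0,-1],[1,0,-160,0,-1],[1,0,-160,0,-1]]]'
python3 - <<'E'
from h import *
delta([.4388,-.002,.11])
E
```

```text
clock: 9.22
ee_pos: [0.559, -0.163, 0.1811]
eef_rot: [-0.229, 3.124, -0.006]
contact_force: [0.7, 0.7, -0.4]
finger_gap: 0.0855
finger_force: 0.0
clock 9.22 pos [ 559.  -163.   181.1] xaxis yaw -2.995 tilt [-0.009 -0.004 -1.   ] gap 0.0855 force [ 0.7  0.7 -0.4] q6 -0.43
shift mm [ 96.1 177.1  69.5]
```

```bash
python3 -m inch '[[[96,176,10,0,-1],[96,176,10,0,-1],[96,176,10,0,-1],[96,176,10,0,-1],[96,176,50,0,-1],[96,176,90,0,-1],[96,176,90,0,-1]]]'
python3 - <<'E'
from h import *
delta([.4388,-.003,.008])
a,d=arm.capture('top');b,db=arm.capture('side')
print(arm.find_in('lemon','top')[:1],arm.find_in('lemon','side')[:1])
for c,im in(('top',a),('side',b)):
    h=cv2.cvtColor(im,cv2.COLOR_BGR2HSV);m=cv2.inRange(h,(22,150,60),(35,255,255));n,l,st,ce=cv2.connectedComponentsWithStats(m)
    for i in range(1,n):
        if st[i,4]>150: print(c,ce[i].round(),ray(c,ce[i],.0315).round(4))
cv2.imwrite('pics/g1.png',np.hstack([cv2.resize(a[170:300,250:410],(400,325)),cv2.resize(b[90:220,240:400],(400,325))]))
E
```

```text
clock: 10.1
ee_pos: [0.4321, -0.0021, 0.0828]
eef_rot: [0.228, -3.127, -0.0]
contact_force: [-0.4, 0.2, 0.9]
finger_gap: 0.0859
finger_force: 0.0
clock 10.1 pos [432.1  -2.1  82.8] xaxis yaw -2.996 tilt [ 0.006  0.001 -1.   ] gap 0.0859 force [-0.4  0.2  0.9] q6 -0.15
shift mm [-6.9 -1.9 74.8]
[{'point': [351.9, 205.8], 'score': 0.65}] [{'point': [298.0, 135.5], 'score': 0.82}]
top [352. 204.] [ 0.555  -0.1629  0.0315]
side [299. 136.] [ 0.5566 -0.1613  0.0315]
side [289. 316.] [0.3855 0.2816 0.0315]
```

View pics/g1.png

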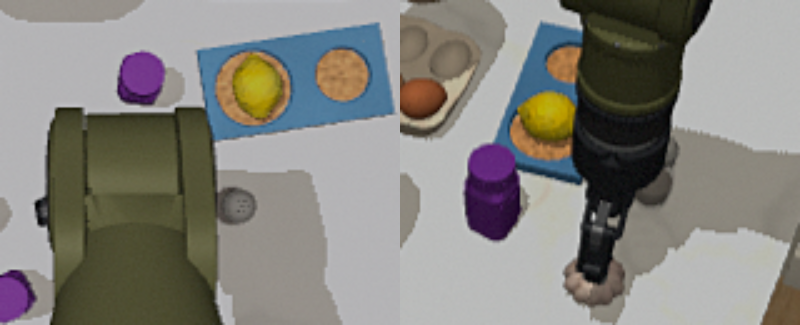

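The lemon sits in the middle of the big well (top-crop 258,85). Now the garlic descent.

```bash
python3 -m inch '[[[-4,-1,0,0,-1],[-4,-1,30,0,-1],[-4,-1,60,0,-1],[-4,-1,73,0,-1],[-4,-1,73,0,-1],[-4,-1,73,0,-1]]]' 35
python3 - <<'E'
from h import *
delta([.4388,-.003,.008])
E
```

```text
clock: 11.05
ee_pos: [0.4399, -0.0022, 0.0133]
eef_rot: [-0.229, 3.132, -0.0]
contact_force: [0.9, 0.1, 0.0]
finger_gap: 0.0855
finger_force: 0.0
clock 11.05 pos [439.9  -2.2  13.3] xaxis yaw -2.995 tilt [-0.002 -0.    -1.   ] gap 0.0855 force [0.9 0.1 0. ] q6 -0.15
shift mm [ 1.2 -0.6  5.3]
```

```bash
python3 -m inch '[[[1,0,5,0,-1],[1,0,5,0,1],[1,0,5,0,1],[1,0,5,0,1],[1,0,5,0,1],[1,0,5,0,1],[1,0,5,0,1],[1,0,5,0,1]]]' 35
python3 - <<'E'
from h import *
delta([.5615,.1804,.13])
E
```

```text
clock: 12.05
ee_pos: [0.4379, -0.0024, 0.0081]
eef_rot: [-0.229, 3.133, -0.0]
contact_force: [-2.6, -0.7, 9.6]
finger_gap: 0.0548
finger_force: 34.9
clock 12.05 pos [437.9  -2.4   8.1] xaxis yaw -2.995 tilt [-0. -0. -1.] gap 0.0548 force [-2.6 -0.7  9.6] q6 -0.15
shift mm [-148.9  162.8 -121.9]
```

```bash
python3 -m inch '[[[0,0,-40,0,1],[0,0,-90,0,1],[0,0,-125,0,1],[-149,163,-125,0,1],[-149,163,-125,0,1],[-149,163,-125,0,1],[-149,163,-125,0,1],[-149,163,-110,0,1],[-149,163,-60,0,1],[-149,163,-60,0,1],[-149,163,-60,0,1]]]'
python3 - <<'E'
from h import *
delta([.5615,.1804,.0145])
b,d=arm.capture('side');cv2.imwrite('pics/g2.png',cv2.resize(b[160:320,160:330],(638,600)))
E
```

```text
clock: 13.42
ee_pos: [0.5613, 0.18, 0.0681]
eef_rot: [0.228, -3.133, 0.0]
contact_force: [0.0, 0.1, -0.4]
finger_gap: 0.055
finger_force: 37.5
clock 13.43 pos [561.3 180.   68.1] xaxis yaw -2.996 tilt [ 0. -0. -1.] gap 0.055 force [ 0.   0.1 -0.4] q6 0.16
shift mm [-0.3  0.4 53.6]
```

View pics/g2.png

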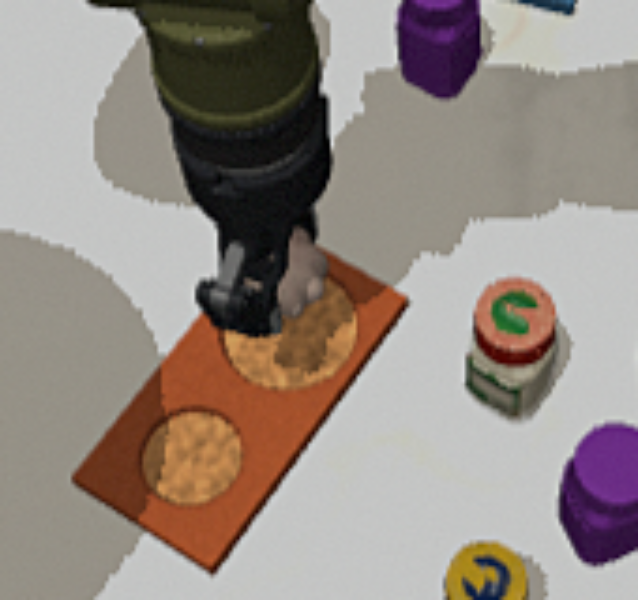

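The garlic is held upright at crop (300,275), over the big well. I'll lower it and release.

```bash
python3 -m inch '[[[0,0,30,0,1],[0,0,50,0,1],[0,0,54,0,1],[0,0,54,0,1],[0,0,54,0,1],[0,0,54,0,1]]]'
python3 -c "
from h import *
delta([.5615,.1804,.0142])"
```

```text
clock: 14.22
ee_pos: [0.5624, 0.1809, 0.0143]
eef_rot: [-0.229, 3.131, 0.001]
contact_force: [1.1, -0.1, 1.6]
finger_gap: 0.055
finger_force: 37.6
clock 14.22 pos [562.4 180.9  14.3] xaxis yaw -2.995 tilt [-0.002  0.    -1.   ] gap 0.055 force [ 1.1 -0.1  1.6] q6 0.16
shift mm [ 1.  -0.4  0.1]
```

```bash
python3 -m inch '[[[1,0,0,0,0],[1,0,0,0,-0.3],[1,0,0,0,-0.6],[1,0,0,0,-1],[1,0,-2,0,-1],[1,0,-40,0,-1],[1,0,-100,0,-1],[1,0,-150,0,-1],[1,0,-150,0,-1]]]'
python3 - <<'E'
from h import *
delta([.4253,.153,.13])
E
```

```text
clock: 15.35
ee_pos: [0.5635, 0.1815, 0.1681]
eef_rot: [-0.229, 3.125, 0.003]
contact_force: [0.8, 0.4, -0.4]
finger_gap: 0.0853
finger_force: 0.0
clock 15.35 pos [563.5 181.5 168.1] xaxis yaw -2.995 tilt [-0.008  0.001 -1.   ] gap 0.0853 force [ 0.8  0.4 -0.4] q6 0.17
shift mm [141.2  -8.1  37. ]
```

```bash
python3 -m inch '[[[139,-8,0,0,-1],[139,-8,0,0,-1],[139,-8,0,0,-1],[139,-8,0,0,-1],[139,-8,20,0,-1],[139,-8,37,0,-1],[139,-8,37,0,-1],[139,-8,37,0,-1]]]'
python3 - <<'E'
from h import *
delta([.4253,.153,.038])
a,d=arm.capture('top');b,db=arm.capture('side')
cv2.imwrite('pics/j1.png',np.hstack([cv2.resize(a[170:300,160:320],(400,325)),cv2.resize(b[190:320,170:330],(400,325))]))
P=cloud('side',db);Q=P[215:275,205:265].reshape(-1,3);Q=Q[(Q[:,2]>.03)&(Q[:,2]<.09)];print('garlic',len(Q),np.percentile(Q,[2,98],0).round(3))
E
```

```text
clock: 16.35
ee_pos: [0.4254, 0.1526, 0.1267]
eef_rot: [-0.229, 3.133, 0.0]
contact_force: [-0.2, 0.5, -0.0]
finger_gap: 0.0854
finger_force: 0.0
clock 16.35 pos [425.4 152.6 126.7] xaxis yaw -2.996 tilt [-0.001  0.    -1.   ] gap 0.0854 force [-0.2  0.5 -0. ] q6 0.2
shift mm [ 0.1  0.4 88.7]
garlic 461 [[0.537 0.16  0.032]
 [0.586 0.207 0.059]]
```

View pics/j1.png

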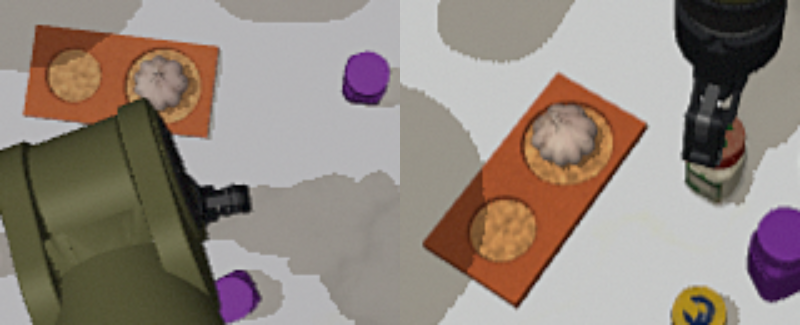

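The garlic sits upright in its well (side-crop 565,135), and the gripper straddles the red jar at (715,150). Descend and grip.

```bash
python3 -m inch '[[[0,0,40,0,-1],[0,0,70,0,-1],[0,0,89,0,-1],[0,0,89,0,-1],[0,0,89,0,-1],[0,0,89,0,1],[0,0,89,0,1],[0,0,89,0,1],[0,0,89,0,1],[0,0,89,0,1],[0,0,89,0,1],[0,0,89,0,1]]]' 40
python3 - <<'E'
from h import *
delta([.5737,.277,.16])
E
```

```text
clock: 17.95
ee_pos: [0.4249, 0.1527, 0.0383]
eef_rot: [-0.229, 3.132, 0.001]
contact_force: [-1.4, 1.1, 6.7]
finger_gap: 0.0488
finger_force: 40.5
clock 17.95 pos [424.9 152.7  38.3] xaxis yaw -2.995 tilt [-0.002  0.001 -1.   ] gap 0.0488 force [-1.4  1.1  6.7] q6 0.2
shift mm [-165.5  101.3 -121.3]
```

```bash
python3 -m inch '[[[0,0,-40,0,1],[0,0,-80,0,1],[-166,101,-80,0,1],[-166,101,-80,0,1],[-166,101,-80,0,1],[-166,101,-80,0,1],[-166,101,-70,0,1],[-166,101,-50,0,1],[-166,101,-50,0,1],[-166,101,-50,0,1]]]'
python3 - <<'E'
from h import *
delta([.5737,.277,.0445])
b,db=arm.capture('side');a,_=arm.capture('top')
cv2.imwrite('pics/j2.png',np.hstack([cv2.resize(a[150:280,140:300],(400,325)),cv2.resize(b[190:320,150:310],(400,325))]))
E
```

```text
clock: 19.2
ee_pos: [0.573, 0.2757, 0.0878]
eef_rot: [0.229, -3.133, 0.0]
contact_force: [-0.7, -0.6, -1.0]
finger_gap: 0.049
finger_force: 42.2
clock 19.2 pos [573.  275.7  87.8] xaxis yaw -2.996 tilt [ 0. -0. -1.] gap 0.049 force [-0.7 -0.6 -1. ] q6 0.3
shift mm [-0.9  1.2 43.3]
```

View pics/j2.png

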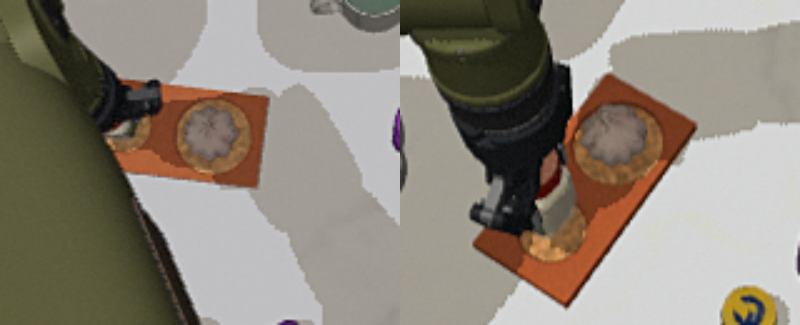

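The jar is held upright (side-crop 555,195) over the small well at (553,235), and the garlic is undisturbed. Lower it.

```bash
python3 -m inch '[[[-1,1,25,0,1],[-1,1,40,0,1],[-1,1,43,0,1],[-1,1,43,0,1],[-1,1,43,0,1],[-1,1,43,0,1]]]'
python3 -c "
from h import *
delta([.5737,.277,.0445])"
```

```text
clock: 20.05
ee_pos: [0.5747, 0.2776, 0.0445]
eef_rot: [-0.229, 3.133, 0.0]
contact_force: [-0.2, 0.5, -0.6]
finger_gap: 0.0492
finger_force: 42.2
clock 20.05 pos [574.7 277.6  44.5] xaxis yaw -2.995 tilt [-0.  0. -1.] gap 0.0492 force [-0.2  0.5 -0.6] q6 0.3
shift mm [ 1.1 -0.5  0. ]
```

```bash
python3 -m inch '[[[1,0,1,0,1],[1,0,2,0,1],[1,0,2,0,0.1],[1,0,2,0,-0.3],[1,0,2,0,-0.6],[1,0,2,0,-1],[1,0,0,0,-1],[1,0,-40,0,-1],[1,0,-90,0,-1],[1,0,-140,0,-1],[1,0,-140,0,-1]]]'
python3 - <<'E'
from h import *
delta([.4274,-.133,.18])
E
```

```text
clock: 21.42
ee_pos: [0.5764, 0.2788, 0.1895]
eef_rot: [-0.229, 3.125, 0.005]
contact_force: [0.2, 0.7, 0.1]
finger_gap: 0.0849
finger_force: 0.0
clock 21.43 pos [576.4 278.8 189.5] xaxis yaw -2.995 tilt [-0.008  0.003 -1.   ] gap 0.0849 force [0.2 0.7 0.1] q6 0.3
shift mm [ 207.4 -385.7    6.8]
```

```bash
python3 -m inch '[[[205,-386,0,0,-1],[205,-386,0,0,-1],[205,-386,0,0,-1],[205,-386,0,0,-1],[205,-386,0,0,-1],[205,-386,0,0,-1],[205,-386,0,0,-1],[205,-386,0,0,-1],[205,-386,30,0,-1],[205,-386,60,0,-1],[205,-386,60,0,-1],[205,-386,60,0,-1]]]'
python3 - <<'E'
from h import *
delta([.4274,-.133,.032])
a,d=arm.capture('top');b,db=arm.capture('side')
cv2.imwrite('pics/s1.png',np.hstack([cv2.resize(a[180:310,140:300],(400,325)),cv2.resize(b[100:310,170:429],(400,325))]))
for c,D,(u,v) in(('side',db,(212,250)),('top',d,(188,200))):
    P=cloud(c,D)[v-40:v+40,u-30:u+30].reshape(-1,3);Q=P[(P[:,2]>.09)&(P[:,2]<.12)&(P[:,1]>.24)];print('jar',c,len(Q),len(Q) and np.percentile(Q,[2,98],0).round(3))
E
```

```text
clock: 22.92
ee_pos: [0.4274, -0.1337, 0.1248]
eef_rot: [-0.231, 3.133, 0.0]
contact_force: [0.1, -0.6, 0.2]
finger_gap: 0.0857
finger_force: 0.0
clock 22.93 pos [ 427.4 -133.7  124.8] xaxis yaw -2.994 tilt [-0.  0. -1.] gap 0.0857 force [ 0.1 -0.6  0.2] q6 -0.45
shift mm [-0.1  0.7 92.8]
jar side 427 [[0.555 0.258 0.092]
 [0.596 0.3   0.106]]
jar top 267 [[0.554 0.256 0.092]
 [0.595 0.297 0.109]]
```

View pics/s1.png

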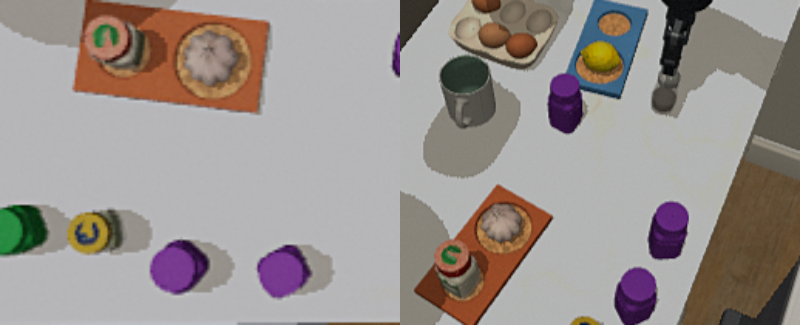

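The jar stands upright in its well (side-crop 458,270), lid centre (0.575, 0.277). The gripper is over the shaker at (667,90). Grip it.

```bash
python3 -m inch '[[[0,0,40,0,-1],[0,0,75,0,-1],[0,0,93,0,-1],[0,0,93,0,-1],[0,0,93,0,-1],[0,0,93,0,1],[0,0,93,0,1],[0,0,93,0,1],[0,0,93,0,1],[0,0,93,0,1],[0,0,93,0,1],[0,0,93,0,1]]]' 35
python3 - <<'E'
from h import *
delta([.5697,-.2594,.12])
E
```

```text
clock: 24.52
ee_pos: [0.4276, -0.1344, 0.0322]
eef_rot: [-0.229, 3.132, -0.0]
contact_force: [-1.0, 1.1, 7.9]
finger_gap: 0.039
finger_force: 34.5
clock 24.52 pos [ 427.6 -134.4   32.2] xaxis yaw -2.995 tilt [-0.001 -0.    -1.   ] gap 0.039 force [-1.   1.1  7.9] q6 -0.45
shift mm [-122.5 -144.4  -87.6]
```

```bash
python3 -m inch '[[[0,0,-40,0,1],[0,0,-90,0,1],[-122,-144,-90,0,1],[-122,-144,-90,0,1],[-122,-144,-90,0,1],[-122,-144,-90,0,1],[-122,-144,-80,0,1],[-122,-144,-50,0,1],[-122,-144,-50,0,1],[-122,-144,-50,0,1]]]'
python3 - <<'E'
from h import *
delta([.5697,-.2594,.0384])
b,db=arm.capture('side');a,_=arm.capture('top')
cv2.imwrite('pics/s2.png',np.hstack([cv2.resize(a[150:280,310:470],(400,325)),cv2.resize(b[60:190,240:400],(400,325))]))
E
```

```text
clock: 25.78
ee_pos: [0.5681, -0.2584, 0.082]
eef_rot: [0.23, -3.133, -0.0]
contact_force: [0.2, -0.5, -0.2]
finger_gap: 0.0385
finger_force: 36.0
clock 25.77 pos [ 568.1 -258.4   82. ] xaxis yaw -2.995 tilt [ 0.  0. -1.] gap 0.0385 force [ 0.2 -0.5 -0.2] q6 -0.57
shift mm [-1.4 -1.2 43.6]
```

View pics/s2.png

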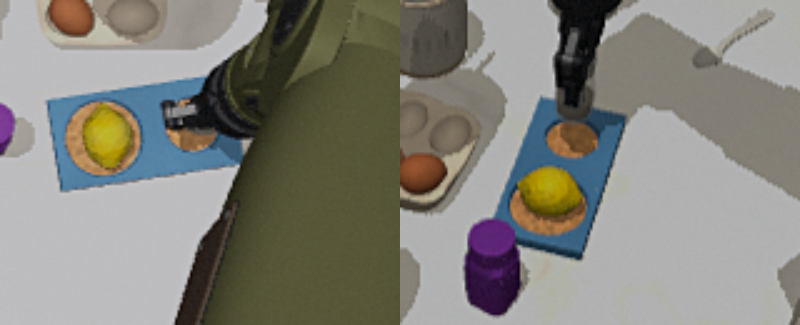

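The shaker is held upright at side-crop (577,95), above the small well. Lower it.

```bash
python3 -m inch '[[[-1,-1,25,0,1],[-1,-1,40,0,1],[-1,-1,43,0,1],[-1,-1,43,0,1],[-1,-1,43,0,1],[-1,-1,43,0,1]]]'
python3 -c "
from h import *
delta([.5697,-.2594,.0384])"
```

```text
clock: 26.62
ee_pos: [0.57, -0.26, 0.0386]
eef_rot: [-0.229, 3.133, -0.0]
contact_force: [-0.9, -0.4, -1.2]
finger_gap: 0.0385
finger_force: 36.0
clock 26.62 pos [ 570.  -260.    38.6] xaxis yaw -2.995 tilt [-0. -0. -1.] gap 0.0385 force [-0.9 -0.4 -1.2] q6 -0.57
shift mm [0.2 0.6 0.2]
```

```bash
python3 -m inch '[[[0,0,1,0,1],[0,0,2,0,1],[0,0,2,0,0.2],[0,0,2,0,-0.2],[0,0,2,0,-0.6],[0,0,2,0,-1],[0,0,0,0,-1],[0,0,-40,0,-1],[0,0,-90,0,-1],[0,0,-150,0,-1],[0,0,-150,0,-1]]]'
python3 -m inch '[[[80,200,-10,0,-1],[80,200,-10,0,-1],[80,200,-10,0,-1],[80,200,-10,0,-1],[80,200,-10,0,-1],[80,200,-10,0,-1],[80,200,-10,0,-1],[80,200,-10,0,-1]]]'
python3 - <<'E'
from h import *
delta([0,0,0])
a,d=arm.capture('top');b,db=arm.capture('side')
cv2.imwrite('pics/f.png',np.hstack([cv2.resize(a[120:320,120:440],(400,250)),cv2.resize(b[60:320,160:420],(400,400))[:250]]) )
cv2.imwrite('pics/f.png',b)
P=cloud('side',db)
def st(n,x,y,r,zl):
    for c,D in(('side',db),('top',d)):
        Q=cloud(c,D).reshape(-1,3);Q=Q[(abs(Q[:,0]-x)<r)&(abs(Q[:,1]-y)<r)&(Q[:,2]>zl)&(Q[:,2]<.125)];
        if len(Q): lo,hi=np.percentile(Q,[2,98],0);print(n,c,len(Q),((lo+hi)/2).round(4),Q[:,2].max().round(3))
st('shaker',.5697,-.2594,.04,.08);st('lemon',.556,-.162,.045,.03);st('jar',.574,.277,.035,.09);st('garlic',.5615,.18,.04,.03);st('gold',.38,.295,.03,.08);st('mug',.713,.009,.06,.05)
E
```

```text
clock: 28.0
ee_pos: [0.5731, -0.2614, 0.1943]
eef_rot: [-0.229, 3.124, -0.008]
contact_force: [0.2, 0.1, -0.6]
finger_gap: 0.085
finger_force: 0.0
clock: 29.0
ee_pos: [0.4618, -0.0744, 0.198]
eef_rot: [0.228, -3.133, -0.0]
contact_force: [-0.3, -1.0, -0.4]
finger_gap: 0.0856
finger_force: 0.0
clock 29.0 pos [461.8 -74.4 198. ] xaxis yaw -2.997 tilt [ 0.  0. -1.] gap 0.0856 force [-0.3 -1.  -0.4] q6 -0.3
shift mm [446.1 140.3 198.2]
shaker side 119 [ 0.5702 -0.2583  0.0891] 0.098
lemon side 354 [ 0.5541 -0.1567  0.045 ] 0.06
jar side 426 [0.5756 0.2792 0.0989] 0.107
jar top 264 [0.5749 0.2766 0.103 ] 0.111
garlic side 462 [0.5614 0.1837 0.0459] 0.066
garlic top 346 [0.5623 0.1798 0.0481] 0.066
gold side 416 [0.3797 0.2972 0.091 ] 0.101
gold top 238 [0.3804 0.2944 0.0923] 0.104
mug side 767 [0.7136 0.0145 0.0714] 0.094
mug top 383 [0.7129 0.0155 0.0733] 0.097
```

View pics/f.png

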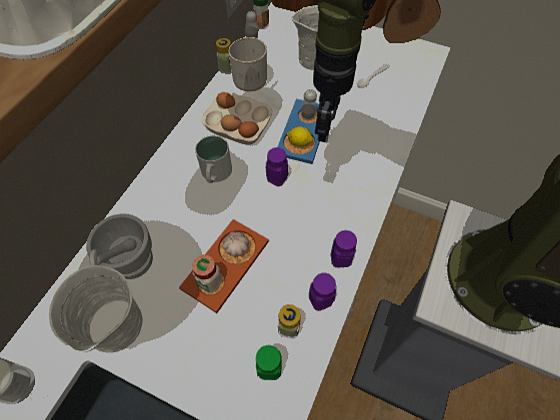

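The side view shows all four items seated. The shaker is upright at (310,105), the lemon at (299,137), the garlic at (237,245) and the jar at (207,272). The measured centres sit within a few millimetres of the wells, and the gold jar and mug haven't moved.

```bash
python3 -c "
from workcell import arm
print(arm.hand_in())"
```

```text
the job is handed in; nothing more can be done
None
```

I handed the job in at about 29 s of the 128 s allowed: the lemon and shaker are in the blue tray and the garlic and red-lidded jar in the terracotta tray, all within a few millimetres of their well centres, with the gold-lidded jar and mug unmoved; the hand-in returned no verdict.

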